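# Pack the passed parts into the order tray

### The arm

A 7-joint arm with a two-finger parallel gripper is mounted at the origin on the work surface. World frame = base frame: x ahead of the robot, y to its left, z up, the work surface at z = 0. Lengths are in m, angles in rad, forces in N, time in s.
With the tool pointing down it reaches from about 0.35 to 0.9 m from the base axis. Payload 8.1 kg.
Tool frame: the origin (TCP) lies midway between the tips of the shut fingers; the grasp point (between the pads) lies arm.tcp_to_grasp behind it (arm.tcp_to_grasp is the distance from the TCP to the grasp point, in m); z points along the fingers, y is the line along which they close (so a half turn about z gives the same grasp; the last joint's range is limited). The gripper opens to 92 mm and grips with 3 to 60 N. Pads are 19 mm wide; open, the fingers measure 130 mm over their backs; the gripper's body (75 mm by 190 mm) begins 47 mm behind the grasp point.
Start: joints at [-1.283, 0.434, 0.025, 1.573, -0.012, 1.134, -0.075], TCP at [0.238, 0.578, 0.227] pointing down, gripper open.
Joint ranges: [-2.62, 2.62], [-0.44, 2.09], [-1.27, 1.32], [0.08, 2.57], [-1.32, 4.46], [0.12, 2], [-2.74, 2.74]. Speed limits (rad/s): [2.22, 2.22, 3.01, 3.01, 3.14, 3.14, 3.14].

### API

Orientations are given as a rotation vector (axis times angle).
In Python, from cell import observe, get_image, arm gives the robot as it stands. The module is installed in compiled form; this text tells all that it offers.
- The arm moves only by the tool drive_tool, never from a script. Its argument "steps" is a list of rows, each a list of 5 numbers: the closure, from 0 (fully open) to 1 (shut), then the shift along the world's x, y, z in mm, then the turn about the world's z in rad. In form: [[hand, x, y, z, roll], ...]. A call has 1 to 20 rows; each row shifts and turns the commanded pose from where the row before left it; what a row does not reach is not made up. A row lasts 1/12 s, in which the tool goes at most 41.7 mm and 7.16 degrees, less where a joint would pass 70% of its speed; a pose out of reach is approached as far as the arm can. A call with a gripper value outside its range is refused whole. The fingers move at their own pace and stop on an object; "grip_force" is the grip in N (left out, the last holds). Time passes only in rows, so rows that do not move let the fingers close. It gives the time, the measured TCP pose, the force, the opening and the grip force at its end, in the units of the state.
- observe(): the state, without advancing time (a new reading comes with each control period).
- get_image(name): name is "scene" or "top" or "wrist"; returns a dict with "image" (384x512x3 uint8, red, green, blue), "vfov" (degrees; the focal length in pixels is half the picture's height over the tangent of half this angle, whatever the lens; pixels are square), "cx", "cy" (the principal point, pixels), "xyz" and "attitude" of the camera in the world. Camera axes: x right, y down, z forward; pixel columns grow to the right and rows downward; lengths in m; the calibration is good to about 2 mm. A picture is of the moment at which its call begins. There is no depth.
- arm.sign_off(): hands the job in; it is judged then, once.
The state is a dict: "clock": time; "joints": joint angles; "dq": joint speeds; "joint_efforts": joint torques, N m; "position": TCP position; "ee_rot": TCP orientation; "force": force on the tool from outside, world axes, zero at the start; "ft_torque": the same for the moment, N m; "width": opening from 0.0 (shut) to 1.0 (fully open); "gripper_force": force on a finger pad.
Only numpy, scipy, OpenCV 4.12 (cv2) and the standard library are available. Lean on these libraries where they do the work, as an engineer would, in place of code of your own. Each camera call takes 0.05 s, during which the arm holds its last target. There are 200 camera calls.

### The job

Pack the four parts marked green into the blue order tray and leave the red-marked look-alikes where they lie. In the wide bay lay the two white boxes flat along the middle, end to end and nearly touching, one in each half of the bay's length, then lay the black box on top of them the same way round, offset by half a length so that it bridges their joint; the green-marked heat sink stands on its base in the narrow cork-floored pocket. Do not disturb the mug, bottle or screwdriver.

Things in the scene. Friction and masses are not known exactly. Their poses are not given: they have to be found in the camera images.
- tray: Blue tray fixed to the bench, 208 (x) by 200 mm (y), walls 22 high, 4 thick, floor 4 thick; origin centre of underside. A wall along y splits it: wide bay, blue floor, 120 (x) by 192 mm (y), centre at tray x -40 mm, y 0; narrow pocket, cork-brown floor, 76 (x) by 192 mm (y), centre at tray x +62 mm, y 0. Left or right of the middle, turned up to 20 deg.
- white_a_c (a point): White parts box with a round GREEN sticker on top, 44 mm wide (its x), 76 mm long (its y), 36 mm high, 150 g or so; the point is its centre, 18 mm above its underside. It starts upright on the grey bench mat (2 mm thick), beside the tray.
- white_b_c (a point): A second white parts box with a round GREEN sticker on top, same as the first: 44 mm wide (its x), 76 mm long (its y), 36 mm high, 150 g or so; the point is its centre, 18 mm above its underside. It starts upright on the grey bench mat (2 mm thick), beside the tray.
- black_box_c (a point): Black parts box with a round GREEN sticker on top, 44 mm wide (its x), 76 mm long (its y), 36 mm high, 150 g or so; the point is its centre, 18 mm above its underside. It starts upright on the grey bench mat (2 mm thick), beside the tray.
- white_reject_c (a point): Look-alike white parts box with a round RED sticker on top (failed test, stays where it is), 44 mm wide (its x), 76 mm long (its y), 36 mm high, 150 g or so; the point is its centre, 18 mm above its underside. It starts upright on the grey bench mat (2 mm thick), beside the tray.
- sink_good_c (a point): Heat sink with a GREEN strip across its top: aluminium-finned heat sink with a copper base, 44 x 44 mm and 32 mm high, 120 g or so, sides solid enough to grip on any pair; the point is its centre, 16 mm above its underside. It starts upright on the grey bench mat (2 mm thick), beside the tray.
- sink_reject_c (a point): Look-alike heat sink with a RED strip across its top (failed test, stays where it is): aluminium-finned heat sink with a copper base, 44 x 44 mm and 32 mm high, 120 g or so, sides solid enough to grip on any pair; the point is its centre, 16 mm above its underside. It starts upright on the grey bench mat (2 mm thick), beside the tray.
- mug: Bystander: blue mug, 76 mm wide, 85 mm high, beyond the work; origin at the centre of its underside.
- cleaner: Bystander: yellow bottle with a red cap, 52 mm wide, 120 mm high, beyond the work; origin at the centre of its underside.
- screwdriver: Bystander: screwdriver 150 mm long lying crosswise beyond the work; origin at the underside near its middle.
There are look-alikes about, which are no part of the job. What is shaped like the part that bears sink_good_c but turquoise is not meant. What is shaped like the part that bears white_a_c but orange is not meant.

How it is judged:
By the outcome, as a careful person would: the job done as asked, in the order asked, and still so for the second after the job is handed in, with the robot touching nothing.
It also fails if it takes over 99 s, if anything falls off the work surface, if the arm or the gripper's body presses on something with over 40 N, if the wrist force passes 120 N, or if a joint passes its speed limit or range.

## Working session

There is one attempt and no reset: what is moved stays moved. The work goes in short steps, Python scripts to look and compute and a tool call to move; the robot and the scene stay as the last step left them, time stands still between calls to the robot, and variables do not carry over. Pictures are saved under pics/ and viewed, at most 14 in all, crops included, and the job is handed in when it is done.

Besides the shell and the picture viewer there is one more tool, called after ">>>" as name(argument=value, ...), one argument or row to a line, values as JSON. drive_tool: Moves the arm, as the interface text tells. Its arguments: {"type":"object","properties":{"steps":{"type":"array"},"grip_force":{"type":"number"}},"required":["steps"]}

```bash
mkdir -p pics; python3 - <<'E'
from cell import observe,get_image,arm
import cv2,numpy as np
s=observe();print(s['clock'],s['position'],s['ee_rot'],s['width'],arm.tcp_to_grasp)
for n in('top','scene'):
    g=get_image(n);print(n,g['vfov'],g['cx'],g['cy'],g['xyz'],g['attitude'])
    cv2.imwrite(f'pics/{n}0.png',cv2.resize(g['image'][...,::-1],None,fx=1.5,fy=1.5,interpolation=cv2.INTER_CUBIC))
    np.save(f'pics/{n}0.npy',g['image'])
E
```

```text
0.0 [0.23793334 0.57738159 0.22595414] [-6.10008983e-01 -3.08164909e+00  2.44927333e-03] 1.0001313022110798 0.0188
top 46.72687882846133 264.863902312512 189.14783088321428 [ 0.34209702 -0.06083839  1.18332264] [-2.1204106   2.14044447 -0.20869153]
scene 55.168768598181295 261.5013413650388 193.97483620192108 [ 0.98056132 -0.58901691  0.58765028] [-2.15469112 -0.75001039  0.37636969]
```

View pics/top0.png

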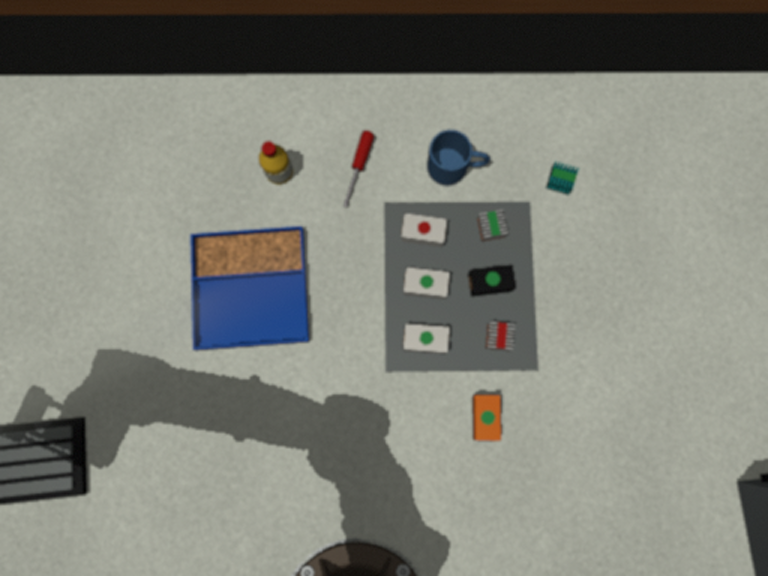

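View pics/scene0.png

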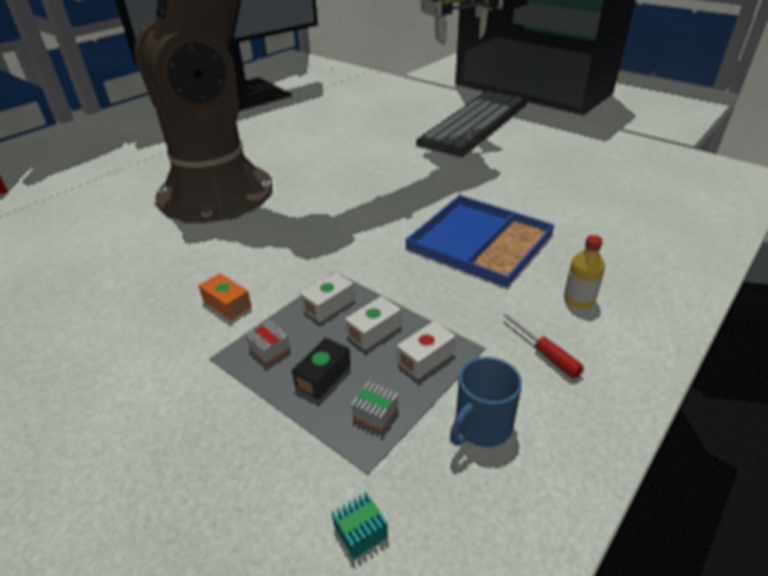

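The tray is at about (250,288) in the 1.5x top picture. Possible targets there:
- **White boxes:** green stickers at (427,282) and (427,338). The one at (425,228) has a red sticker, so it stays. The orange look-alike at (487,417) is not meant.
- **Black box:** green sticker at (492,280).
- **Heat sinks:** green strip at (492,224). The one at (501,335) has a red strip, so it stays. The turquoise look-alike at (562,178) is not meant.

Next I'll measure these.

```bash
cat > h.py <<'E'
import numpy as np,cv2
from scipy.spatial.transform import Rotation as R
def ray(g,uv,z):
    uv=np.atleast_2d(uv).astype(float); f=g['image'].shape[0]/2/np.tan(np.radians(g['vfov'])/2)
    d=np.c_[(uv[:,0]-g['cx'])/f,(uv[:,1]-g['cy'])/f,np.ones(len(uv))]@R.from_rotvec(g['attitude']).as_matrix().T
    c=np.array(g['xyz']); return c+d*((z-c[2])/d[:,2])[:,None]
def rectify(g,x0,x1,y0,y1,z,res=.5):
    """orthophoto at height z; rows: x from x1 down, cols: y from y1 down; res mm/px"""
    f=g['image'].shape[0]/2/np.tan(np.radians(g['vfov'])/2)
    X,Y=np.meshgrid(np.arange(x1,x0,-res/1e3),np.arange(y1,y0,-res/1e3),indexing='ij')
    p=(np.stack([X,Y,0*X+z],-1)-g['xyz'])@R.from_rotvec(g['attitude']).as_matrix()
    return cv2.remap(g['image'],(f*p[...,0]/p[...,2]+g['cx']).astype('f4'),(f*p[...,1]/p[...,2]+g['cy']).astype('f4'),cv2.INTER_CUBIC)
E
python3 - <<'E'
from cell import *
from h import *
g=get_image('top');im=g['image'];hsv=cv2.cvtColor(im,cv2.COLOR_RGB2HSV)
H,S,V=cv2.split(hsv)
def comps(m,name,z,amin):
    n,l,st,c=cv2.connectedComponentsWithStats(m.astype('u1'))
    for i in range(1,n):
        if st[i,4]>=amin:
            ct=np.argwhere(l==i)[:,::-1].astype('f4'); w=ray(g,ct,z)[:,:2]*1e3
            r=cv2.minAreaRect(w.astype('f4'))
            print(name,st[i,4],c[i].round(1),(ray(g,c[i],z)[0]*1e3).round(1),'rect',np.round(r[0],1),np.round(r[1],1),round(r[2],1))
comps((H>45)&(H<80)&(S>100),'green',.038,20)
comps(((H<8)|(H>172))&(S>130),'red',.038,20)
comps((H>105)&(H<128)&(S>150)&(V>60),'blue',.022,300)
comps((H>8)&(H<22)&(S>60)&(V>70),'cork',.004,300)
roi=np.zeros(H.shape,bool);roi[136:246,258:356]=1
comps(roi&(V>150)&(S<50),'white',.038,100)
comps(roi&(V<45),'black',.038,100)
E
```

```text
green 99 [375.4 116.1] [ 753.6 -377.2   38. ] rect [ 753.9 -376.5] [42.4 18.1] 72.7
green 85 [328.8 148.6] [ 663.6 -247.3   38. ] rect [ 663.7 -247.3] [43.3 14.2] 9.0
green 99 [328.2 185.3] [ 563.8 -241.9   38. ] rect [ 563.8 -242.2] [27.8 26.8] 44.1
green 41 [284.  187.2] [ 559.4 -125.7   38. ] rect [ 560.1 -125.7] [15.8 16.1] 89.0
green 42 [283.9 224.8] [ 460.6 -123.7   38. ] rect [ 460.2 -123.9] [15.5 15.6] 89.0
green 48 [324.8 277.9] [ 325.  -224.8   38. ] rect [ 326.  -224.1] [17.9 17.4] 89.4
red 191 [241.7  99.8] [802.6 -15.   38. ] rect [802.8 -15.2] [20.9 71.4] 72.5
red 64 [179.  99.] [806.  155.2  38. ] rect [805.9 155.4] [23.3 21.7] 1.3
red 41 [282.3 151.2] [ 657.2 -122.9   38. ] rect [ 657.8 -123.5] [18.7 16.5] 89.6
red 96 [334.  223.1] [ 463.9 -253.5   38. ] rect [ 464.2 -253.5] [14.4 42.7] 82.0
blue 3113 [169.4 206.1] [514.6 176.1  22. ] rect [554.2 186.8] [202.1 197.3] 3.8
cork 1747 [165.1 168.4] [620.6 194.6   4. ] rect [621.  194.1] [ 70.6 186.6] 3.9
cork 536 [324.  277.8] [ 324.8 -227.7    4. ] rect [ 325.7 -228.8] [49.5 79.9] 88.2
white 341 [282.2 151.6] [ 656.  -122.6   38. ] rect [ 656.2 -122.5] [73.4 40.5] 81.2
white 373 [283.8 187.6] [ 558.4 -125.2   38. ] rect [ 558.6 -125.1] [73.4 41.6] 83.1
white 396 [283.6 225.3] [ 459.5 -122.8   38. ] rect [ 459.6 -122.8] [74.  41.9] 85.1
black 419 [327.8 186.6] [ 560.1 -240.9   38. ] rect [ 561.  -240.6] [47.4 78.4] 5.9
```

>>> drive_tool(
  steps=[
    [0,20,-26,8,-0.08],
    [0,20,-26,8,-0.08],
    [0,20,-26,8,-0.08],
    [0,20,-26,8,-0.08],
    [0,20,-26,8,-0.08],
    [0,20,-26,8,-0.08],
    [0,20,-26,8,-0.08],
    [0,20,-26,8,-0.08],
    [0,20,-26,8,-0.08],
    [0,20,-26,8,-0.08],
    [0,20,-26,8,-0.08],
    [0,20,-26,8,-0.08],
    [0,20,-26,8,-0.08],
    [0,20,-26,8,-0.08],
    [0,0,0,0,-0.08],
    [0,0,0,0,-0.08],
    [0,0,0,0,0],
    [0,0,0,0,0],
  ],
)

```text
clock: 1.65
position: [0.5178, 0.2141, 0.3384]
ee_rot: [-2.327, -2.111, 0.001]
force: [-0.6, -0.2, 0.7]
width: 1.0
gripper_force: 0.0
```

```bash
python3 - <<'E'
from cell import *
from h import *
g=get_image('wrist');s=observe();print(s['position'],R.from_rotvec(s['ee_rot']).as_matrix()[:,1],g['xyz'],g['vfov'])
np.savez('pics/tray.npz',**g)
a=rectify(g,.40,.70,.05,.32,.022)[...,::-1].copy()
cv2.imwrite('pics/w1.png',np.hstack([g['image'][...,::-1],cv2.resize(a,(346,384))])[:,:858:1][:, :800])
cv2.imwrite('pics/w1.png',cv2.resize(a,None,fx=.9,fy=.9)); print(a.shape)
E
```

```text
[0.51775847 0.21424619 0.33845491] [ 9.95348769e-01 -9.63358109e-02 -4.89208493e-04] [0.52488732 0.28237649 0.49688846] 61.68514421665144
(600, 540, 3)
```

View pics/w1.png

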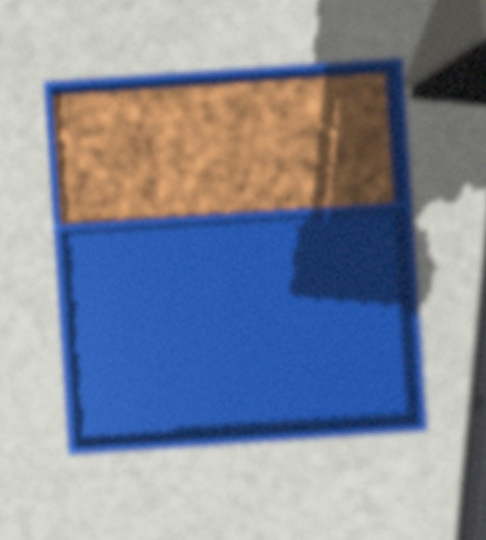

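The rectified tray picture shows the rim corners at (45,83), (401,61), (425,428) and (72,451). That is about 205 x 198 mm, which fits the given size. The centre is about (557,188.5) mm and the yaw +3.8°. Next I'll look at the mat from near.

>>> drive_tool(
  steps=[
    [0,3,-31,0,0],
    [0,3,-31,0,0],
    [0,3,-31,0,0],
    [0,3,-31,0,0],
    [0,3,-31,0,0],
    [0,3,-31,0,0],
    [0,3,-31,0,0],
    [0,3,-31,0,0],
    [0,3,-31,0,0],
    [0,3,-31,0,0],
    [0,3,-31,0,0],
    [0,3,-31,0,0],
    [0,3,-31,0,0],
    [0,3,-31,0,0],
    [0,0,0,0,0],
    [0,0,0,0,0],
  ],
)

```text
clock: 3.03
position: [0.5596, -0.2219, 0.3384]
ee_rot: [2.331, 2.106, -0.002]
force: [-0.2, 0.9, -0.3]
width: 0.999
gripper_force: 0.0
```

```bash
python3 - <<'E'
from cell import *
from h import *
g=get_image('wrist');s=observe();print(s['position'],R.from_rotvec(s['ee_rot']).as_matrix()[:,1],g['xyz'])
np.savez('pics/mat.npz',**g)
a=rectify(g,.41,.71,-.31,-.05,.038)
cv2.imwrite('pics/w2.png',a[...,::-1])
hsv=cv2.cvtColor(a,cv2.COLOR_RGB2HSV);H,S,V=cv2.split(hsv)
def comps(m,name,amin):
    n,l,st,c=cv2.connectedComponentsWithStats(cv2.medianBlur(m.astype('u1')*255,9))
    for i in range(1,n):
        if st[i,4]>=amin:
            p=np.argwhere(l==i); w=np.c_[710-.5*p[:,0],-50-.5*p[:,1]].astype('f4'); r=cv2.minAreaRect(w)
            print(name,st[i,4],w.mean(0),np.round(r,1) if 0 else r)
comps((H>45)&(H<80)&(S>100),'green',300)
comps((V>140)&(S<60),'white',2500)
comps(V<45,'black',2500)
E
```

```text
[ 0.56007621 -0.21990548  0.33835414] [ 9.95105607e-01 -9.88151325e-02 -6.33064293e-04] [ 0.56695682 -0.15347215  0.49682756]
green 2448 [ 665.6928  -246.16483] ((665.6961669921875, -246.15536499023438), (43.397613525390625, 14.732494354248047), 9.637537002563477)
green 2219 [ 564.93396 -241.29248] ((565.0, -241.25), (25.5, 26.0), 90.0)
green 1317 [ 560.70917 -124.9552 ] ((560.75, -125.0), (20.0, 19.5), 90.0)
green 1323 [ 461.91345 -123.04875] ((462.0, -123.0), (20.0, 20.0), 90.0)
white 171363 [ 573.39197 -130.72263] ((560.25, -169.24998474121094), (238.49996948242188, 299.49993896484375), 90.0)
white 2851 [ 668.9574  -261.80374] ((668.2749633789062, -261.8878173828125), (50.2199592590332, 17.04141616821289), 11.441043853759766)
white 2614 [ 665.5157  -230.60234] ((664.80810546875, -229.49319458007812), (49.102535247802734, 19.220382690429688), 6.709836483001709)
white 5696 [ 432.7571  -290.00818] ((454.0, -280.25), (58.5, 87.0), 90.0)
black 4260 [ 564.2079  -263.49307] ((566.58251953125, -256.0481872558594), (41.226470947265625, 43.21329116821289), 6.581944942474365)
```

View pics/w2.png

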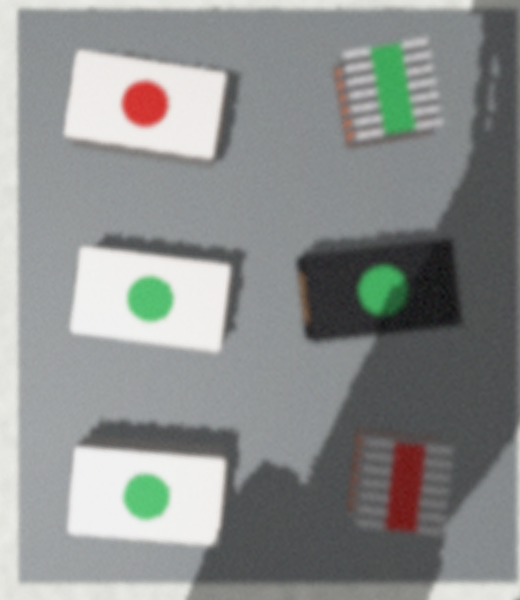

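The rectified mat picture matches the earlier choices. White A (green) is centred at (150,299) and white B (green) at (146,497). The black box (green) is at (380,290) and the green-strip sink at (390,87). The red-marked parts at (145,103) and (405,487) stay. I'll grasp white A at (561,-125), yaw -6.8°.

>>> drive_tool(
  steps=[
    [0,0,24,-24,-0.01],
    [0,0,24,-24,-0.01],
    [0,0,24,-24,0],
    [0,0,24,-24,0],
    [0,0,0,-35,0],
    [0,0,0,-35,0],
    [0,0,0,-35,0],
    [0,0,0,-35,0],
    [0,0,0,-30,0],
    [0,0,0,-20,0],
    [0,0,0,-15,0],
    [0,0,0,-10,0],
    [0,0,0,0,0],
    [0,0,0,0,0],
  ],
)

```text
clock: 4.25
position: [0.5603, -0.1231, 0.0279]
ee_rot: [-2.348, -2.086, -0.0]
force: [-0.2, 0.5, -0.4]
width: 0.997
gripper_force: 0.0
```

>>> drive_tool(
  steps=[
    [0,0,-2,-8,0],
    [0,0,0,-8,0],
    [0,0,0,0,0],
    [1,0,0,0,0],
    [1,0,0,0,0],
    [1,0,0,0,0],
    [1,0,0,0,0],
    [1,0,0,0,0],
    [1,0,0,0,0],
    [1,0,0,0,0],
  ],
  grip_force=25,
)

```text
clock: 5.08
position: [0.5602, -0.1261, 0.0118]
ee_rot: [2.351, 2.084, 0.0]
force: [0.7, 0.2, 0.1]
width: 0.54
gripper_force: 0.0
```

>>> drive_tool(
  steps=[
    [1,0,0,0,0],
    [1,0,0,0,0],
    [1,0,0,0,0],
    [1,0,0,0,0],
    [1,0,0,0,0],
    [1,0,0,10,0],
    [1,0,0,25,0],
    [1,0,0,35,0],
    [1,0,0,30,0],
    [1,0,0,0,0],
  ],
)

```text
clock: 5.92
position: [0.5631, -0.1274, 0.1177]
ee_rot: [2.347, 2.079, 0.008]
force: [0.2, -1.4, -1.4]
width: 0.478
gripper_force: 25.0
```

>>> drive_tool(
  steps=[
    [1,-4,29,0,0.015],
    [1,-4,29,0,0.015],
    [1,-4,29,0,0.015],
    [1,-4,29,0,0.015],
    [1,-4,29,0,0.015],
    [1,-4,29,0,0.015],
    [1,-4,29,0,0.015],
    [1,-4,29,0,0.015],
    [1,-4,29,0,0.015],
    [1,-4,29,0,0.015],
    [1,-4,29,0,0.015],
    [1,-4,29,0,0.02],
    [1,0,0,0,0],
    [1,0,0,0,0],
    [1,0,0,0,0],
  ],
)

```text
clock: 7.17
position: [0.5119, 0.2213, 0.1118]
ee_rot: [2.148, 2.292, -0.001]
force: [-0.1, -1.0, -1.6]
width: 0.481
gripper_force: 25.0
```

```bash
python3 - <<'E'
from cell import *
from h import *
s=observe();m=R.from_rotvec(s['ee_rot']).as_matrix();print(s['position'],np.degrees(np.arctan2(m[1,1],m[0,1])),m[:,2])
E
```

```text
[0.51194154 0.22128683 0.11175409] 3.7132425945684613 [-1.68117807e-04 -6.98578789e-04 -9.99999742e-01]
```

>>> drive_tool(
  steps=[
    [1,2.6,2.4,0,0],
    [1,0,0,-30,0],
    [1,0,0,-30,0],
    [1,0,0,-20,0],
    [1,0,0,-8,0],
    [1,0,0,-6,0],
    [1,0,0,0,0],
    [1,0,0,0,0],
  ],
)

```text
clock: 7.83
position: [0.5155, 0.224, 0.0186]
ee_rot: [2.149, 2.291, 0.002]
force: [0.5, 0.4, -1.5]
width: 0.48
gripper_force: 25.0
```

>>> drive_tool(
  steps=[
    [1,-0.8,0,-2,0],
    [1,0,0,-2,0],
    [1,0,0,0,0],
    [1,0,0,0,0],
  ],
)

```text
clock: 8.17
position: [0.514, 0.2245, 0.0141]
ee_rot: [2.148, 2.292, 0.001]
force: [-0.4, -0.1, -0.8]
width: 0.481
gripper_force: 25.0
```

>>> drive_tool(
  steps=[
    [0.35,0,0,-0.5,0],
    [0.35,0,0,0,0],
    [0.35,0,0,0,0],
    [0.35,0,0,0,0],
    [0.35,0,0,10,0],
    [0.35,0,0,25,0],
    [0.35,0,0,35,0],
    [0.35,0,0,35,0],
    [0.2,0,0,20,0],
    [0.2,0,-20,0,0],
    [0.2,-4,-30,0,-0.01],
    [0.2,-4,-30,0,-0.01],
    [0.2,-4,-30,0,-0.02],
    [0.2,-4,-30,0,-0.02],
    [0.2,0,0,0,0],
    [0.2,0,0,0,0],
  ],
)

```text
clock: 9.5
position: [0.4979, 0.0824, 0.1391]
ee_rot: [2.22, 2.222, 0.001]
force: [0.3, 1.0, -0.0]
width: 0.799
gripper_force: 0.0
```

```bash
python3 - <<'E'
from cell import *
from h import *
s=observe();m=R.from_rotvec(s['ee_rot']).as_matrix();print(s['position'],np.degrees(np.arctan2(m[1,1],m[0,1])))
g=get_image('wrist');np.savez('pics/p1.npz',**g);print(g['xyz'])
a=rectify(g,.40,.69,.05,.32,.040)
b=rectify(g,.40,.69,.05,.32,.022)
cv2.imwrite('pics/w3.png',cv2.resize(np.hstack([a,b])[...,::-1],(745,400)))
E
```

```text
[0.49785913 0.08243433 0.13913099] 0.0593055533469072
[0.49795867 0.15098001 0.29761897]
```

View pics/w3.png

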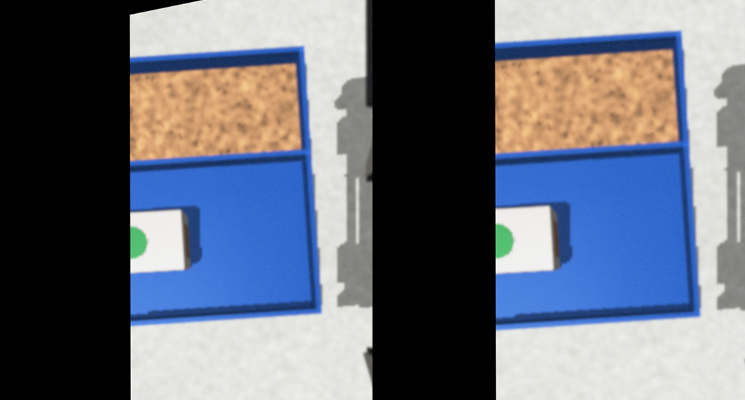

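White A lies in the far half: its near end edge at (184,240) gives y = 186 mm, centred at x = 516 mm. The rim corners agree with the prediction to 2 mm. Now white B.

>>> drive_tool(
  steps=[
    [0,-5,-29,0,-0.014],
    [0,-5,-29,0,-0.014],
    [0,-5,-29,0,-0.014],
    [0,-5,-29,0,-0.014],
    [0,-5,-29,0,-0.014],
    [0,-5,-29,0,-0.013],
    [0,-6,-32,0,0],
    [0,0,0,-30,0],
    [0,0,0,-30,0],
    [0,0,0,-25,0],
    [0,0,0,-15,0],
    [0,0,0,-10,0],
    [0,0,0,0,0],
    [0,0,0,0,0],
  ],
)

```text
clock: 10.72
position: [0.4623, -0.1212, 0.0284]
ee_rot: [-2.305, -2.134, 0.0]
force: [0.6, -0.6, -0.4]
width: 0.999
gripper_force: 0.0
```

>>> drive_tool(
  steps=[
    [0,0,-2,-8,0],
    [0,0,0,-8,0],
    [0,0,0,0,0],
    [1,0,0,0,0],
    [1,0,0,0,0],
    [1,0,0,0,0],
    [1,0,0,0,0],
    [1,0,0,0,0],
    [1,0,0,0,0],
    [1,0,0,0,0],
    [1,0,0,0,0],
    [1,0,0,0,0],
    [1,0,0,0,0],
  ],
)

```text
clock: 11.8
position: [0.4619, -0.1237, 0.0123]
ee_rot: [-2.306, -2.133, -0.0]
force: [0.6, -0.3, 2.0]
width: 0.48
gripper_force: 25.0
```

>>> drive_tool(
  steps=[
    [1,0,0,0,0],
    [1,0,0,10,0],
    [1,0,0,25,0],
    [1,0,0,35,0],
    [1,0,0,30,0],
    [1,0,0,0,0],
    [1,4,20,0,0.012],
    [1,4,20,0,0.012],
    [1,5,25,0,0.012],
    [1,5,25,0,0.012],
    [1,5,25,0,0.012],
    [1,6,25,0,0.012],
    [1,6,25,0,0.012],
    [1,6,25,0,0.012],
    [1,6,25,0,0.012],
    [1,6,25,0,0.012],
    [1,5,25,0,0.012],
    [1,0,0,0,0.012],
    [1,0,0,0,0],
    [1,0,0,0,0],
  ],
)

```text
clock: 13.47
position: [0.5194, 0.1406, 0.1121]
ee_rot: [2.148, 2.293, -0.002]
force: [-1.0, -0.1, -1.2]
width: 0.476
gripper_force: 25.0
```

```bash
python3 - <<'E'
from cell import *
from h import *
s=observe();m=R.from_rotvec(s['ee_rot']).as_matrix();print(s['position'],np.degrees(np.arctan2(m[1,1],m[0,1])))
E
```

```text
[0.51941061 0.14056555 0.11214709] 3.749087467969166
```

>>> drive_tool(
  steps=[
    [1,0,2.5,0,0],
    [1,0,2.5,0,0],
    [1,0,0,-30,0],
    [1,0,0,-30,0],
    [1,0,0,-20,0],
    [1,0,0,-8,0],
    [1,0,0,-4,0],
    [1,0,0,0,0],
    [1,0,0,0,0],
  ],
)

```text
clock: 14.22
position: [0.5207, 0.1462, 0.0212]
ee_rot: [2.147, 2.292, 0.002]
force: [0.6, 0.7, -2.0]
width: 0.477
gripper_force: 25.0
```

>>> drive_tool(
  steps=[
    [1,-1,-0.5,-3,0],
    [1,0,0,-3,0],
    [1,0,0,-0.8,0],
    [1,0,0,0,0],
    [1,0,0,0,0],
    [0.35,0,0,0,0],
    [0.35,0,0,0,0],
    [0.35,0,0,0,0],
    [0.35,0,0,0,0],
    [0.35,0,0,10,0],
    [0.35,0,0,25,0],
    [0.35,0,0,35,0],
    [0.35,0,0,35,0],
    [0,0,-20,20,0],
    [0,0,-20,30,0],
    [0,0,-20,30,0],
    [0,0,0,0,0],
    [0,0,0,0,0],
  ],
)

```text
clock: 15.72
position: [0.52, 0.0846, 0.2008]
ee_rot: [2.149, 2.289, 0.006]
force: [-0.3, 0.6, -0.5]
width: 0.96
gripper_force: 0.0
```

```bash
cat > tr.py <<'E'
from cell import *
from h import *
import sys
s=observe();m=R.from_rotvec(s['ee_rot']).as_matrix();print(s['position'],np.degrees(np.arctan2(m[1,1],m[0,1])))
g=get_image('wrist');print(g['xyz']);n=sys.argv[1];z=float(sys.argv[2])
np.savez(f'pics/{n}.npz',**g)
cv2.imwrite(f'pics/{n}.png',rectify(g,.42,.68,.07,.31,z)[...,::-1])
E
python3 tr.py p2 .040
```

```text
[0.51999631 0.08463355 0.20077701] 3.627670201092631
[0.51530658 0.15282993 0.35933226]
```

View pics/p2.png

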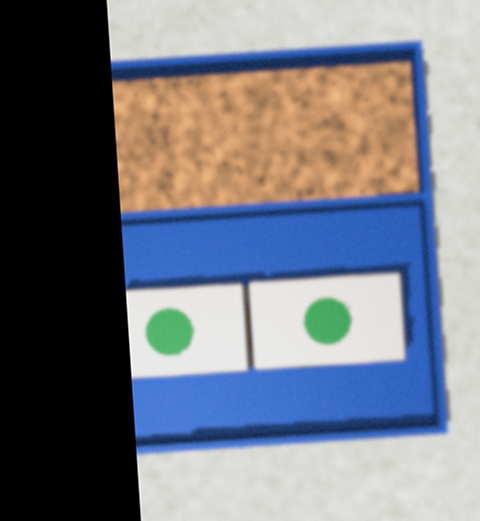

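The picture shows the whites end to end, in line, with a gap of about 2 mm. The joint is at (247,325), i.e. (517,186) mm. Next is the black box at (565,-240), yaw 6.2°.

>>> drive_tool(
  steps=[
    [0.15,4,-27,0,0.015],
    [0.15,4,-27,0,0.015],
    [0.15,4,-27,0,0.015],
    [0.15,4,-27,0,0],
    [0.15,4,-27,0,0],
    [0.15,4,-27,0,0],
    [0.15,4,-27,0,0],
    [0.15,4,-27,0,0],
    [0.15,4,-27,0,0],
    [0.15,4,-27,0,0],
    [0.15,3,-27,0,0],
    [0.15,2,-27,0,0],
    [0.15,0,0,-35,0],
    [0.15,0,0,-35,0],
    [0.15,0,0,-35,0],
    [0.15,0,0,-25,0],
    [0.15,0,0,-15,0],
    [0.15,0,0,0,0],
    [0.15,0,0,0,0],
  ],
)

```text
clock: 17.35
position: [0.5631, -0.2371, 0.052]
ee_rot: [-2.092, -2.34, 0.002]
force: [0.0, -0.0, -0.5]
width: 0.851
gripper_force: 0.0
```

>>> drive_tool(
  steps=[
    [0.15,1.5,-3,-15,0],
    [0.15,0,0,-15,0],
    [0.15,0,0,-10,0],
    [0.15,0,0,0,0],
    [1,0,0,0,0],
    [1,0,0,0,0],
    [1,0,0,0,0],
    [1,0,0,0,0],
    [1,0,0,0,0],
    [1,0,0,0,0],
    [1,0,0,0,0],
    [1,0,0,0,0],
    [1,0,0,0,0],
  ],
)

```text
clock: 18.43
position: [0.5655, -0.2412, 0.0138]
ee_rot: [2.095, 2.341, 0.001]
force: [-1.9, 0.3, 6.3]
width: 0.481
gripper_force: 25.0
```

>>> drive_tool(
  steps=[
    [1,0,0,0,0],
    [1,0,0,15,0],
    [1,0,0,30,0],
    [1,0,0,35,0],
    [1,0,0,35,0],
    [1,-3,28,15,-0.01],
    [1,-3,29,0,-0.01],
    [1,-3,29,0,-0.01],
    [1,-3,29,0,-0.01],
    [1,-3,29,0,0],
    [1,-3,29,0,0],
    [1,-3,29,0,0],
    [1,-3,29,0,0],
    [1,-3,29,0,0],
    [1,-3,29,0,0],
    [1,-3,29,0,0],
    [1,-3,29,0,0],
    [1,-3,29,0,0],
    [1,-3,29,0,0],
    [1,0,0,0,0],
  ],
)

```text
clock: 20.1
position: [0.522, 0.1711, 0.1427]
ee_rot: [-2.13, -2.305, -0.002]
force: [0.5, 0.8, -1.3]
width: 0.478
gripper_force: 25.0
```

>>> drive_tool(
  steps=[
    [1,0,15,0,0],
    [1,0,0,0,0],
    [1,0,0,0,0],
  ],
)

```text
clock: 20.35
position: [0.5234, 0.1791, 0.1433]
ee_rot: [2.14, 2.3, -0.0]
force: [0.0, -0.0, -1.5]
width: 0.48
gripper_force: 25.0
```

```bash
python3 - <<'E'
from cell import *
from h import *
s=observe();m=R.from_rotvec(s['ee_rot']).as_matrix();print(s['position'],np.degrees(np.arctan2(m[1,1],m[0,1])))
E
```

```text
[0.52336463 0.17909615 0.14326054] 4.107738303652376
```

>>> drive_tool(
  steps=[
    [1,-3,3,0,0],
    [1,-3.3,3.3,0,-0.005],
    [1,0,0,-30,0],
    [1,0,0,-30,0],
    [1,0,0,-18,0],
    [1,0,0,-6,0],
    [1,0,0,0,0],
    [1,0,0,0,0],
  ],
)

```text
clock: 21.02
position: [0.5175, 0.1847, 0.0601]
ee_rot: [2.148, 2.292, 0.001]
force: [-1.0, -0.3, -1.3]
width: 0.48
gripper_force: 25.0
```

>>> drive_tool(
  steps=[
    [1,0,0.7,-3,0],
    [1,0,0,-3,0],
    [1,0,0,-1,0],
    [1,0,0,-1,0],
    [1,0,0,0,0],
    [1,0,0,0,0],
  ],
)

```text
clock: 21.52
position: [0.5173, 0.186, 0.0518]
ee_rot: [2.147, 2.293, 0.001]
force: [-0.8, 1.0, 1.6]
width: 0.477
gripper_force: 25.0
```

>>> drive_tool(
  steps=[
    [0.35,0,0,0,0],
    [0.35,0,0,0,0],
    [0.35,0,0,0,0],
    [0.35,0,0,0,0],
    [0.35,0,0,10,0],
    [0.35,0,0,25,0],
    [0.35,0,0,35,0],
    [0.35,0,0,35,0],
    [0,0,-20,35,0],
    [0,0,-20,30,0],
    [0,0,-20,30,0],
    [0,0,0,0,0],
    [0,0,0,0,0],
  ],
)

```text
clock: 22.6
position: [0.5182, 0.1246, 0.2539]
ee_rot: [2.149, 2.29, 0.007]
force: [-0.2, -0.5, -0.7]
width: 0.963
gripper_force: 0.0
```

```bash
python3 tr.py p3 .076
```

```text
[0.51819591 0.12456872 0.2538671 ] 3.6216864396409063
[0.51349342 0.19267915 0.41245833]
```

View pics/p3.png

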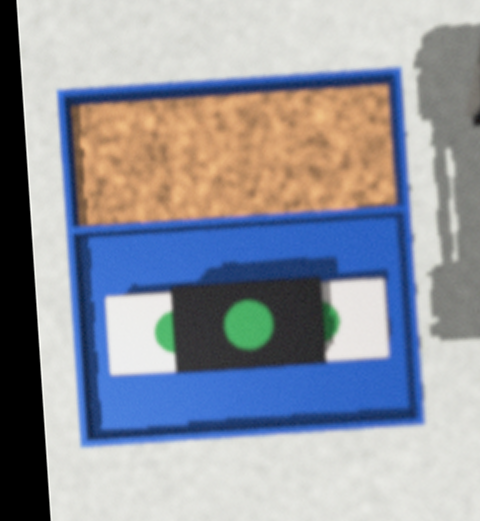

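The black box bridges the joint: its top is centred at (249,325), with the whites showing equally either side. Last is the green heat sink at (666,-247), gripped along its y with the tool turned by about -85°.

>>> drive_tool(
  steps=[
    [0,10,-25,0,-0.1],
    [0,10,-25,0,-0.1],
    [0,10,-25,0,-0.1],
    [0,10,-25,0,-0.1],
    [0,10,-25,0,-0.1],
    [0,10,-25,0,-0.1],
    [0,10,-25,0,-0.1],
    [0,10,-25,0,-0.1],
    [0,10,-25,0,-0.1],
    [0,10,-25,0,-0.1],
    [0,10,-25,0,-0.1],
    [0,10,-25,0,-0.1],
    [0,10,-25,0,-0.1],
    [0,10,-25,0,-0.1],
    [0,8,-22,0,-0.08],
    [0,0,0,-35,0],
    [0,0,0,-35,0],
    [0,0,0,-20,0],
    [0,0,0,0,0],
    [0,0,0,0,0],
  ],
)

```text
clock: 24.32
position: [0.6645, -0.2448, 0.1595]
ee_rot: [-3.13, -0.247, 0.006]
force: [-0.8, -0.1, 0.1]
width: 1.0
gripper_force: 0.0
```

```bash
python3 - <<'E'
from cell import *
from h import *
s=observe();m=R.from_rotvec(s['ee_rot']).as_matrix();print(s['position'],np.degrees(np.arctan2(m[1,1],m[0,1])),s['joints'].round(2) if hasattr(s['joints'],'round') else s['joints'])
g=get_image('top');print(g['xyz'])
g=get_image('wrist')
a=rectify(g,.60,.74,-.32,-.18,.034,.25);cv2.imwrite('pics/s1.png',a[...,::-1])
E
```

```text
[ 0.66451523 -0.24484887  0.1594696 ] -80.98225329010323 [-0.23  0.79  0.95  1.47 -0.66  1.23 -0.61]
[ 0.34209702 -0.06083839  1.18332264]
```

View pics/s1.png

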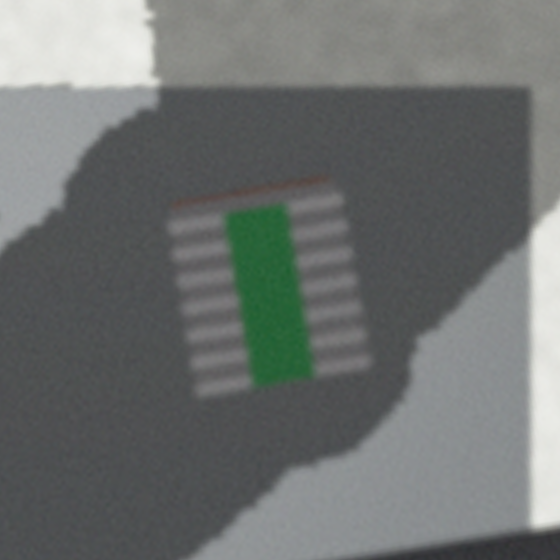

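The close crop shows the green-strip sink centred at (270,295), i.e. (666,-247.5) mm, yaw 9°, so this is the right part.

>>> drive_tool(
  steps=[
    [0,1.7,-2.5,0,0],
    [0,0,0,-35,0],
    [0,0,0,-35,0],
    [0,0,0,-35,0],
    [0,0,0,-25,0],
    [0,0,0,-13,0],
    [0,0,0,-6,0],
    [0,0,0,0,0],
    [0,0,0,0,0],
  ],
)

```text
clock: 25.17
position: [0.6678, -0.2496, 0.0143]
ee_rot: [3.131, 0.246, 0.003]
force: [1.1, -0.0, 1.0]
width: 1.002
gripper_force: 0.0
```

>>> drive_tool(
  steps=[
    [1,0,0,0,0],
    [1,0,0,0,0],
    [1,0,0,0,0],
    [1,0,0,0,0],
    [1,0,0,0,0],
    [1,0,0,0,0],
    [1,0,0,0,0],
    [1,0,0,0,0],
    [1,0,0,0,0],
    [1,0,0,0,0],
    [1,0,0,0,0],
  ],
)

```text
clock: 26.08
position: [0.6668, -0.2485, 0.0124]
ee_rot: [-3.132, -0.246, 0.0]
force: [-0.3, 0.8, 1.5]
width: 0.481
gripper_force: 25.0
```

>>> drive_tool(
  steps=[
    [1,0,0,15,0],
    [1,0,0,35,0],
    [1,0,0,35,0],
    [1,-3,27,35,-0.01],
    [1,-3,27,15,-0.01],
    [1,-3,27,0,-0.01],
    [1,-3,27,0,-0.01],
    [1,-3,27,0,-0.01],
    [1,-3,27,0,-0.01],
    [1,-3,27,0,-0.01],
    [1,-3,27,0,-0.01],
    [1,-3,27,0,-0.01],
    [1,-3,27,0,0],
    [1,-3,27,0,0],
    [1,-3,27,0,0],
    [1,-3,27,0,0],
    [1,-3,27,0,0],
    [1,-3,27,0,0],
    [1,-3,27,0,0],
    [1,0,0,0,0],
  ],
)

```text
clock: 27.75
position: [0.618, 0.1893, 0.1453]
ee_rot: [-3.136, -0.118, 0.002]
force: [-0.1, 0.9, -2.8]
width: 0.477
gripper_force: 25.0
```

>>> drive_tool(
  steps=[
    [1,0,9,0,0],
    [1,0,0,0,0],
    [1,0,0,0,0],
  ],
)

```text
clock: 28.0
position: [0.6191, 0.1903, 0.1458]
ee_rot: [3.14, 0.104, 0.001]
force: [-1.0, -0.8, -2.1]
width: 0.476
gripper_force: 25.0
```

```bash
python3 - <<'E'
from cell import *
from h import *
s=observe();m=R.from_rotvec(s['ee_rot']).as_matrix();print(s['position'],np.degrees(np.arctan2(m[1,1],m[0,1])))
E
```

```text
[0.61913563 0.19029198 0.14583755] -86.19402776481618
```

Pose is good. I'll lower it to TCP z of about 14.5 mm.

>>> drive_tool(
  steps=[
    [1,0,2,-30,0],
    [1,0,0,-35,0],
    [1,0,0,-35,0],
    [1,0,0,-20,0],
    [1,0,0,-5,0],
    [1,0,0,-3,0],
    [1,0,0,-2,0],
    [1,0,0,0,0],
    [1,0,0,0,0],
  ],
)

```text
clock: 28.75
position: [0.62, 0.1926, 0.0169]
ee_rot: [-3.139, -0.104, -0.003]
force: [0.8, 0.6, -1.3]
width: 0.477
gripper_force: 25.0
```

>>> drive_tool(
  steps=[
    [1,0,0,-1,0],
    [1,0,0,-1,0],
    [1,0,0,-0.5,0],
    [1,0,0,0,0],
    [0.2,0,0,0,0],
    [0.2,0,0,0,0],
    [0.2,0,0,0,0],
    [0.2,0,0,0,0],
    [0.2,0,0,0,0],
    [0.2,0,0,10,0],
    [0.2,0,0,30,0],
    [0.2,0,0,35,0],
    [0.2,0,0,35,0],
    [0,-10,-20,35,0],
    [0,-20,-20,35,0],
    [0,-20,-20,30,0],
    [0,0,0,0,0],
    [0,0,0,0,0],
  ],
)

```text
clock: 30.25
position: [0.5708, 0.1328, 0.2229]
ee_rot: [-3.138, -0.101, -0.005]
force: [-0.4, 0.6, -0.2]
width: 0.998
gripper_force: 0.0
```

```bash
python3 - <<'E'
from cell import *
from h import *
print(observe()['position'])
g=get_image('wrist')
cv2.imwrite('pics/f1.png',g['image'][...,::-1])
g=get_image('scene')
cv2.imwrite('pics/f2.png',cv2.resize(g['image'][120:384,100:412,::-1],None,fx=2.2,fy=2.2,interpolation=cv2.INTER_CUBIC))
E
```

```text
[0.57075184 0.13280036 0.22290025]
```

View pics/f1.png

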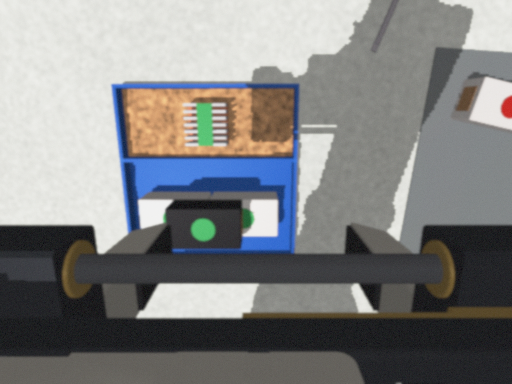

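View pics/f2.png

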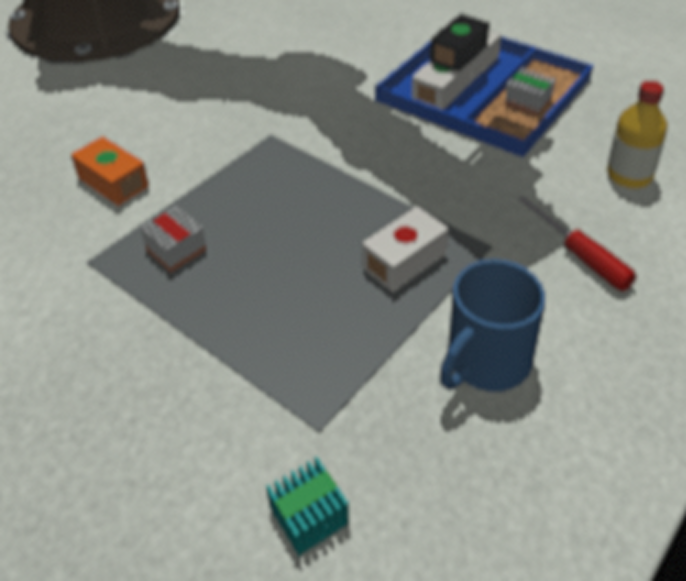

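The sink stands in the cork pocket at (205,125) in the wrist picture. The stack in the wide bay is intact, and in the scene picture the rejects and bystanders are where they were. I'll hand it in.

```bash
python3 -c "
from cell import *
print(arm.sign_off())"
```

```text
the job is handed in; nothing more can be done
None
```

The job is handed in after about 30 s of robot time: the two white boxes, the bridging black box and the green-marked heat sink are in the tray as asked, and the red-marked parts and bystanders were not touched; the sign-off gave no verdict.

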